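# Roll-test three rollers and reject what rocks

## Task

Test the three metal rollers on the steel plate: give each a short, brisk push of 3 or 4 cm towards the gutter and let go of it before the yellow line, so that it rolls on by itself. Rollers that roll true run on and drop into the gutter: never lift those, just leave them lying there. Any roller that rocks and stays on the plate is faulty: lay it down gently, without dropping it, flat in the red tray, and leave the other things on the bench where they are.

Things in the scene. Friction and masses are not known exactly. Their poses are not given: they have to be found in the camera images.
- plate: fixed level steel test plate. Origin at bench height; x runs across it to the gutter, y along the gutter, z up. Steel top 40 mm above the origin, x -125 to +100 mm, y -185 to +185 mm, then the gutter; lip 8 mm wide, 6 mm high on the near edge. A roller's centre on it is 65 mm up. A true roller let go at 0.1 m/s coasts 3 cm, at 0.2 m/s 13 cm; a faulty one swings back and stays on the plate
- line (a point): middle of the yellow line painted across the plate's top along its y, at plate x = -20 mm, 8 mm wide. A true roller that stalls short of the gutter may be nudged on if it stopped 70 mm or more past the line, or pushed again from before the line; a faulty one rolls back by itself, stripe up
- gutter (a point): middle of the gutter's black rubber floor, at plate x = 132 mm, 20 mm above the bench (20 mm below the plate's top). The gutter is 64 mm wide, from plate x = 100 mm to a blue wall at 164 to 174 mm, 58 mm high; blue end walls of that height at y = -189 and 189 mm. A roller lying in it has its centre 45 mm above the bench
- roller_a: roller: plain grey metal, 50 mm diameter, 100 mm long, about 0.45 kg, black end discs, thin red stripe along it; looks like the other two, so only rolling shows whether it is true or faulty. Origin at its middle on its axis; own y is the axis, own z points to the stripe. Starts at rest 40 to 60 mm before the line, stripe up, axis within 3 degrees of the plate's y, 118 mm from the next
- roller_b: roller: plain grey metal, 50 mm diameter, 100 mm long, about 0.45 kg, black end discs, thin red stripe along it; looks like the other two, so only rolling shows whether it is true or faulty. Origin at its middle on its axis; own y is the axis, own z points to the stripe. Starts at rest 40 to 60 mm before the line, stripe up, axis within 3 degrees of the plate's y, 118 mm from the next
- roller_c: roller: plain grey metal, 50 mm diameter, 100 mm long, about 0.45 kg, black end discs, thin red stripe along it; looks like the other two, so only rolling shows whether it is true or faulty. Origin at its middle on its axis; own y is the axis, own z points to the stripe. Starts at rest 40 to 60 mm before the line, stripe up, axis within 3 degrees of the plate's y, 118 mm from the next
- reject_tray: fixed red open tray, outside 170 (own x) by 160 (own y) by 55 mm high, walls 5 mm, on the bench left or right of the plate. Origin at the centre of its underside. Inside, a grey felt floor slopes gently from both x sides to a valley along own y at x = 0; a roller lying along the valley has its centre about 35 mm above the origin
- stock_tray: fixed grey tray of the same outside size with some stock bars in it; not used. Origin at the centre of its underside.
- wrench: loose steel wrench 180 mm long lying flat, bystander. Origin at its underside.
- spray_can: loose standing green can, 52 mm diameter, 150 mm high, bystander. Origin at the centre of its underside.

How it is judged:
On the way, in this order (a step that is already met when the one before it is completed fails the run):
1. the faulty roller has been rolled on the plate and has turned by 20 degrees or more (angle between roller_b's own z axis and vertical above 0.35 rad and z of roller_b in the frame of plate below 0.071 m and x of roller_b in the frame of plate between -0.125 and 0.11 m), for 0.05 s.
2. the faulty roller has been lifted clear of the plate (z of roller_b in the frame of plate above 0.1 m), for 0.1 s.
At the end, for the whole second after the job is handed in: True rollers lie in the gutter (centres at plate x 110 to 160 mm, below 55 mm, between its ends); the faulty one lies in the red tray (centre within 70 mm in tray x and 65 mm in y, below 60 mm, axis within 15 degrees of level); all at rest (under 0.03 m/s) (x of roller_a in the frame of plate between 0.11 and 0.16 m and z of each of roller_a, roller_c in the frame of plate below 0.055 m and y of roller_a in the frame of plate between -0.185 and 0.185 m and x of roller_c in the frame of plate between 0.11 and 0.16 m and y of roller_c in the frame of plate between -0.185 and 0.185 m and linear speed of each of roller_a, roller_b, roller_c below 0.03 m/s and x of roller_b in the frame of reject_tray between -0.07 and 0.07 m and y of roller_b in the frame of reject_tray between -0.065 and 0.065 m and z of roller_b in the frame of reject_tray below 0.06 m and angle between roller_b's own y axis and vertical between 1.3 and 1.84 rad); the robot touches nothing.
It fails at once if a roller that rolls true is lifted off the plate (centre more than 20 mm above rolling height) (z of any of roller_a, roller_c in the frame of plate above 0.085 m).
It fails at once if the fingers keep pushing a true roller far past the yellow line (in contact and moving while its centre passes 50 to 65 mm beyond the line) ((x of roller_a in the frame of plate between 0.03 and 0.045 m and contact force between the fingers and roller_a above 0.5 N and linear speed of roller_a above 0.03 m/s) or (x of roller_c in the frame of plate between 0.03 and 0.045 m and contact force between the fingers and roller_c above 0.5 N and linear speed of roller_c above 0.03 m/s)).
It fails at once if the faulty roller is dropped or thrown into the tray (faster than 0.7 m/s inside it) (horizontal distance between roller_b and reject_tray below 0.09 m and z of roller_b in the frame of reject_tray below 0.08 m and linear speed of roller_b above 0.7 m/s).
It fails at once if wrench or can moved by more than 30 mm (distance of any of wrench, spray_can from where it was at the start of the episode above 0.03 m).
It also fails if it takes over 54 s, if anything falls off the work surface, if the arm or the gripper's body presses on something with over 40 N, if the wrist force passes 120 N, or if a joint passes its speed limit or range.

## Robot

A 7-joint arm with a two-finger parallel gripper is mounted at the origin on the work surface. World frame = base frame: x ahead of the robot, y to its left, z up, the work surface at z = 0. Lengths are in m, angles in rad, forces in N, time in s.
With the tool pointing down it reaches from about 0.4 to 0.85 m from the base axis. Payload 4.5 kg.
Tool frame: the origin (TCP) lies between the finger pads; the fingertips stand finger_overhang ahead of it and the grasp point (between the pads) lies 5 mm behind it (finger_overhang is the distance from the TCP to the fingertips, in m); z points along the fingers, y is the line along which they close (so a half turn about z gives the same grasp; the last joint's range is limited). The gripper opens to 85 mm and grips with 20 to 120 N. Pads are 22 mm wide; open, the fingers measure 114 mm over their backs; the gripper's body (76 mm by 85 mm) begins 54 mm behind the grasp point. The pads swing forward as they close: fully open they stand 13 mm farther back than shut.
Start: joints at [1.184, 0.689, -0.195, 1.565, 0.157, 0.902, -0.215], TCP at [0.255, -0.57, 0.245] pointing down, gripper open.
Joint ranges: [-3.01, 3.01], [-0.46, 2.08], [-1.47, 1.51], [0.13, 2.56], [-1, 4.14], [0.04, 2.09], [-2.66, 2.66]. Speed limits (rad/s): [2.57, 2.57, 3.14, 3.14, 3.14, 3.14, 3.14].

## Interface

Orientations are given as a unit quaternion [w, x, y, z].
In Python, from station import move_pose, servo_line, move_j, set_gripper, dwell, inverse_kinematics, grab_frame, PlanningError, job_done, read_time_s, read_qpos, read_joint_velocities, read_effort, read_ee_pos, read_tool_rot, read_force, read_moment, read_finger_gap, read_gripper_force, finger_overhang gives the robot as it stands. Calls block until the motion is done:
- move_pose(position, orientation): joint-space move of the TCP to a pose.
- servo_line(position, orientation=None, vel=0.15, force_limit=None): straight line of the TCP; orientation=None keeps the orientation; vel is the mean speed in m/s. With force_limit (N) it stops when the force on the tool has changed by that much, and returns True; else False.
- move_j(angles): joint-space move.
- set_gripper(opening): finger opening in m; the grip force is fixed at half the most; returns when the fingers have stopped.
- dwell(seconds).
- inverse_kinematics(position, orientation): joint angles nearest the present ones, or None.
- grab_frame(name): name is "side" or "top"; returns a dict with "img" (400x640x3 uint8, red, green, blue), "intrinsics" (3x3 intrinsics, pixels), "R" (3x3) and "t" (3): a world point X has camera coordinates R X + t. Camera axes: x right, y down, z forward; pixel columns grow to the right and rows downward; lengths in m; the calibration is good to about 2 mm. A picture is of the moment at which its call begins. There is no depth.
A pose or a line that the arm cannot do raises PlanningError and nothing moves.
- job_done(): hands the job in; it is judged then, once.
Readings, each from a call of its own:
- read_time_s(): time.
- read_qpos(): joint angles.
- read_joint_velocities(): joint speeds.
- read_effort(): joint torques, N m.
- read_ee_pos(): TCP position.
- read_tool_rot(): TCP orientation.
- read_force(): force on the tool from outside, world axes, zero at the start.
- read_moment(): the same for the moment, N m.
- read_finger_gap(): finger opening in m.
- read_gripper_force(): force on a finger pad.
Only numpy, scipy, OpenCV 4.12 (cv2) and the standard library are available. Lean on these libraries where they do the work, as an engineer would, in place of code of your own. Each camera call takes 0.05 s, during which the arm holds its last target. There are 200 camera calls.

## Working session

There is one attempt and no reset: what is moved stays moved. The work goes in short steps, each a Python script; the robot and the scene stay as the last script left them, time stands still between calls to the robot, and variables do not carry over. Pictures are saved under pics/ and viewed, at most 10 in all, crops included, and the job is handed in when it is done.

```bash
mkdir -p pics; python3 - <<'E'
from station import *
import cv2,numpy as np
for n in("top","side"):
    f=grab_frame(n); cv2.imwrite(f"pics/{n}0.png",f["img"][:,:,::-1]); np.savez(f"{n}0.npz",**f)
    print(n,f["intrinsics"].tolist(),(-f["R"].T@f["t"]).round(3),f["R"].round(2).tolist())
print(read_time_s(),read_tool_rot(),finger_overhang if not callable(finger_overhang) else finger_overhang())
E
```

```text
top [[432.0727563176974, 0.0, 323.59781383585914], [0.0, 432.0727563176974, 199.659198025812], [0.0, 0.0, 1.0]] [0.508 0.016 1.028] [[0.02, -1.0, 0.03], [-1.0, -0.02, -0.1], [0.1, -0.03, -0.99]]
side [[481.4403320748871, 0.0, 312.81542915721707], [0.0, 481.4403320748871, 200.31659244572234], [0.0, 0.0, 1.0]] [0.418 1.007 0.628] [[-0.99, -0.17, 0.01], [-0.08, 0.45, -0.89], [0.14, -0.88, -0.46]]
0.1 [-8.35542001e-04  9.77938923e-01  2.08889226e-01 -2.36455570e-04] 0.014
```

View pics/top0.png

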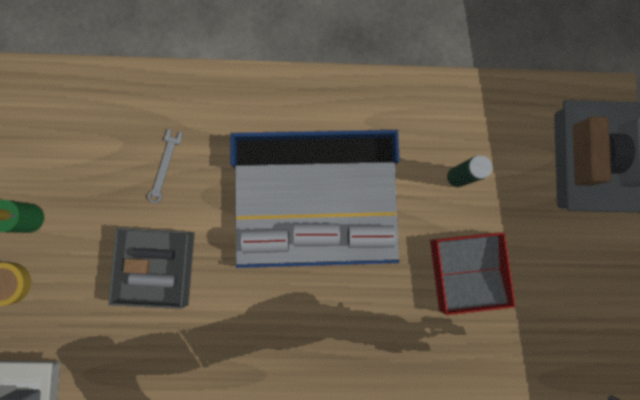

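View pics/side0.png

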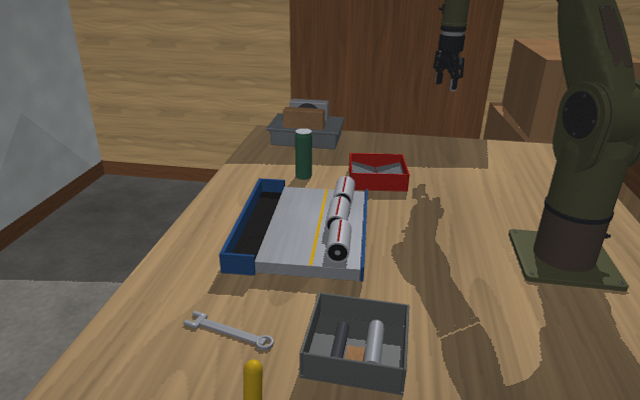

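The top view shows the rollers at (264,241), (316,236) and (372,237), and the yellow line at v≈215. The red tray is at (472,272) with its valley running left-right, the can at (470,170) and the wrench at (165,165).

```bash
cat > h.py <<'E'
from station import *
import cv2,numpy as np
def ray(f,uv,z):
    d=f["R"].T@np.linalg.inv(f["intrinsics"])@np.array([uv[0],uv[1],1.]); c=-f["R"].T@f["t"]
    return c+d*(z-c[2])/d[2]
def blobs(m,amin):
    n,l,s,c=cv2.connectedComponentsWithStats(m.astype(np.uint8))
    return [np.argwhere(l==i)[:,::-1].astype(np.float32) for i in range(1,n) if s[i,4]>=amin]
def ends(p):
    c=p.mean(0);u=np.linalg.svd(p-c,full_matrices=False)[2][0]
    t=(p-c)@u; return c+u*t.min(),c,c+u*t.max()
def hsv(f): return cv2.cvtColor(f["img"],cv2.COLOR_RGB2HSV)
def red(f):
    h=hsv(f); return ((h[...,0]<8)|(h[...,0]>172))&(h[...,1]>90)&(h[...,2]>60)
def stripes(f,z=.09,box=(225,120,405,270)):
    m=red(f);k=np.zeros_like(m);k[box[1]:box[3],box[0]:box[2]]=1
    return [[ray(f,e,z) for e in ends(p)] for p in blobs(m&k,12)]
E
python3 - <<'E'
from h import *
np.set_printoptions(precision=4,suppress=True)
f=dict(np.load("top0.npz"))
h=hsv(f);y=(h[...,0]>15)&(h[...,0]<32)&(h[...,1]>130)&(h[...,2]>90);k=np.zeros_like(y);k[205:225,230:402]=1
p=np.argwhere(y&k)[:,::-1].astype(float);print(len(p))
e=[ray(f,q,.04) for q in ends(p)];e.sort(key=lambda a:a[1]);print("line",*e)
d=e[2]-e[0];print(np.linalg.norm(d));d/=np.linalg.norm(d);ex=np.array([d[1],-d[0],0]);print("ex",ex,"yaw",np.degrees(np.arctan2(ex[1],ex[0])))
mid=(e[0]+e[2])/2; o=mid+.02*ex;o[2]=0;print("plate",o)
for s in stripes(f):
    q=s[1]-o;a=s[2]-s[0];print("stripe",s[1],"plate xy",q@ex,q@d,"len",np.linalg.norm(a),"ang",np.degrees(np.arctan(a[0]/a[1])))
m=red(f);m[:, :420]=0
c=np.vstack([b for b in blobs(m,60)]);r=cv2.minAreaRect(c);print(r)
b=cv2.boxPoints(r);w=np.array([ray(f,q,.055) for q in b]);print("tray",w.mean(0),"sides",np.linalg.norm(w[1]-w[0]),np.linalg.norm(w[2]-w[1]),w)
E
```

```text
304
line [ 0.5767 -0.1782  0.04  ] [0.5678 0.     0.04  ] [0.5588 0.1787 0.04  ]
0.35731626115513826
ex [0.9987 0.0502 0.    ] yaw 2.8756322012592115
plate [0.5877 0.0012 0.    ]
stripe [ 0.5229 -0.1402  0.09  ] plate xy -0.0718614205061954 -0.13802317938353006 len 0.03059599030590731 ang -1.264889627246974
((472.78118896484375, 273.12457275390625), (77.98171997070312, 76.39263153076172), 82.4605484008789)
tray [ 0.4454 -0.3548  0.055 ] sides 0.17631406818880183 0.17385552912041738 [[ 0.518  -0.257   0.055 ]
 [ 0.5446 -0.4313  0.055 ]
 [ 0.3719 -0.4513  0.055 ]
 [ 0.3472 -0.2796  0.055 ]]
```

```bash
python3 - <<'E'
from h import *
import re
np.set_printoptions(precision=4,suppress=True)
f=dict(np.load("top0.npz"))
s=open("h.py").read()
i=f["img"].astype(int); rr=i[...,0]-np.maximum(i[...,1],i[...,2])
print(rr[228:250,264],rr[225:246,316],rr[262:284,480])
open("h.py","w").write(re.sub(r"    h=hsv\(f\); return \(\(.*",'    i=f["img"].astype(int); return i[...,0]-np.maximum(i[...,1],i[...,2])>20',s))
E
python3 - <<'E'
from h import *
np.set_printoptions(precision=4,suppress=True)
f=dict(np.load("top0.npz"));ex=np.array([.9987,.0502,0]);ey=np.array([-.0502,.9987,0]);o=np.array([.5877,.0012,0])
def show(S):
  for s in S:
    q=s[1]-o;a=s[2]-s[0];print("stripe",s[1],"plate xy",q@ex,q@ey,"len",np.linalg.norm(a),"ang",np.degrees(np.arctan(a[0]/a[1])))
m=red(f);h=hsv(f)
k=np.zeros_like(m);k[228:248,238:402]=1
S=[[ray(f,e,.09) for e in ends(p)] for p in blobs(m&k&((h[...,0]<10)|(h[...,0]>170)),12)];show(S)
k[:]=0;k[262:284,446:500]=1
for p in blobs(m&k,12):print("valley",[ray(f,e,.01) for e in ends(p)])
E
```

```text
[-6 -5 -4 -5 -5 -5 -4 -6 -5 -6 -4  3 23 37 18  3 -4 -6 -6 -6 -7 -5] [-5 -5 -8 -6 -5 -5 -5  1 20 40 30  7 -4 -6 -6 -4 -6 -6 -5 -6 -5] [-6 -4 -4 -5 -5 -5 -3  9 22 16  3 -4 -6 -5 -5 -5 -6 -5 -6 -7 -4 -4]
stripe [0.5231 0.0019 0.09  ] plate xy -0.06448273059229813 0.003952851128709134 len 0.08657269825156837 ang -1.068180709608569
stripe [ 0.5225 -0.12    0.09  ] plate xy -0.07118380874505677 -0.11773657160721103 len 0.08731683676022736 ang -1.7011866445900992
stripe [0.507  0.1137 0.09  ] plate xy -0.07493558866183768 0.11641804433097454 len 0.087955224296023 ang -3.0187036657373394
valley [array([ 0.4531, -0.4201,  0.01  ]), array([ 0.4452, -0.3586,  0.01  ]), array([ 0.4387, -0.3079,  0.01  ])]
```

The three roller stripes sit 118 mm apart at plate x −64, −71 and −75 mm, which matches the spec. Pushing the right one first.

```bash
cat >> h.py <<'E'
np.set_printoptions(precision=4,suppress=True)
EX=np.array([.9987,.0502,0]);EY=np.array([-.0502,.9987,0]);O=np.array([.5877,.0012,0]);YAW=np.radians(2.88)
def q(y): return [0,np.cos(y/2),np.sin(y/2),0]
def P(x,y,z): return O+x*EX+y*EY+np.array([0,0,z])
def push(x,y,vel,n):
    a=x-.056
    move_pose(P(a,y,.17),q(YAW)); servo_line(P(a,y,.069),vel=.2)
    t=read_time_s();servo_line(P(a+.1,y,.069),vel=vel);t1=read_time_s()
    print("push time",t1-t,read_ee_pos()-P(a+.1,y,.069))
    servo_line(P(a+.07,y,.17),vel=.3)
    fs=[]
    for i in range(3):
        fs.append(grab_frame("top")["img"][100:290,220:410]); dwell(.6)
    cv2.imwrite(f"pics/push{n}.png",cv2.resize(np.hstack(fs),None,fx=1.4,fy=1.4)[:,:,::-1]); print(read_time_s())
E
python3 - <<'E'
from h import *
set_gripper(0)
move_pose([.45,-.12,.25],q(YAW))
print(read_time_s(),read_finger_gap())
push(-.0712,-.1177,.18,1)
E
```

```text
2.65 2.9847318630480217e-06
push time 0.7084000000000001 [-0.0011 -0.0002  0.0006]
6.8917
```

View pics/push1.png

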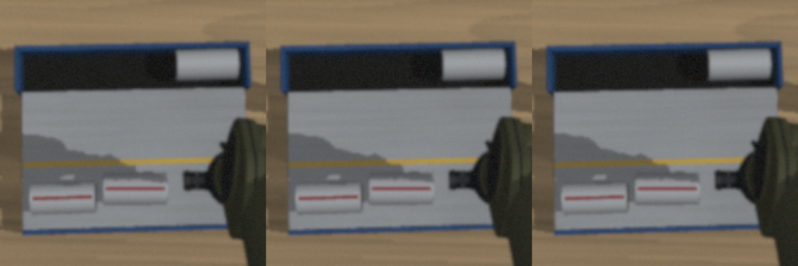

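The right roller ran into the gutter (crop px (207,65)), so it is true. The other two haven't moved. Pushing the middle one next.

```bash
python3 - <<'E'
from h import *
push(-.0645,.004,.18,2)
E
```

```text
push time 0.7083999999999993 [-0.0011 -0.0003  0.0006]
11.3167
```

View pics/push2.png

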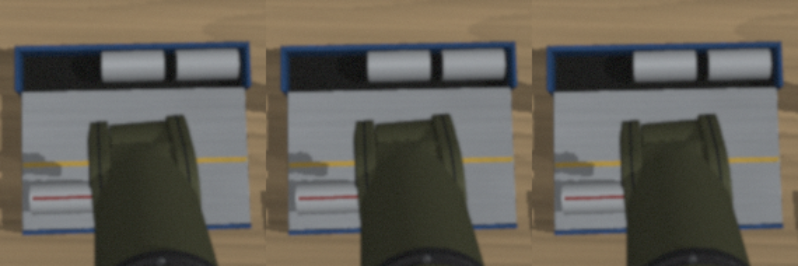

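Middle roller is also true: both now lie in the gutter at crop px (133,65) and (207,65). The left one must be the faulty one, so I'll push it a little slower and move the arm aside to look.

```bash
python3 - <<'E'
from h import *
push(-.0749,.1164,.14,3)
move_pose(P(-.06,-.08,.2),q(YAW)); dwell(.3)
fs=[]
for i in range(2):
    f=grab_frame("top");fs.append(f["img"][100:290,220:410])
    m=red(f);h=hsv(f);k=np.zeros_like(m);k[165:262,225:402]=1
    for p in blobs(m&k&((h[...,0]<10)|(h[...,0]>170)),12):
        s=[ray(f,e,.09) for e in ends(p)];d=s[1]-O;a=s[2]-s[0]
        print("stripe",s[1],"plate",d@EX,d@EY,np.linalg.norm(a),np.degrees(np.arctan(a[0]/a[1])))
    dwell(.5)
cv2.imwrite("pics/after3.png",cv2.resize(np.hstack(fs),None,fx=2,fy=2)[:,:,::-1]); print(read_time_s())
for s in(1,-1):
  y=YAW+s*np.pi/2
  print(s,inverse_kinematics(P(-.07,.116,.066),q(y)),inverse_kinematics([.445,-.361,.04],q(y+np.radians(4.4))))
E
```

```text
push time 0.8666999999999998 [-0.0008 -0.0001  0.0004]
15.9
18.1083
1 [-0.1625  0.8607 -0.2389  1.9933  0.5503  0.3503 -0.7925] [ 0.8528  0.9628 -0.4386  1.8439  0.7839  0.5163  0.0038]
-1 [-0.5567  0.9145  0.4332  2.0136 -0.9392  0.4247 -2.4787] [ 0.52    0.9405  0.141   1.862  -0.3268  0.3615 -2.104 ]
```

View pics/after3.png

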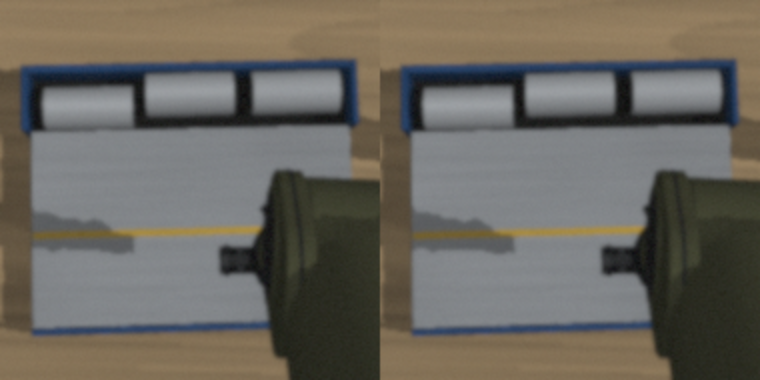

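All three rollers ended up in the gutter. My follow-through was long enough to carry the faulty roller over its heavy point. I need to find out which one it is without lifting any, starting with the frames from push 3 and a side view.

```bash
python3 - <<'E'
from h import *
f=grab_frame("side");np.savez("side1.npz",**f)
c=cv2.resize(f["img"][165:285,205:385],None,fx=3,fy=3,interpolation=cv2.INTER_CUBIC)[:,:,::-1]
p=cv2.resize(cv2.imread("pics/push3.png"),(540,180))
cv2.imwrite("pics/side1.png",np.vstack([c,p]))
t=grab_frame("top");np.savez("top1.npz",**t)
i=t["img"].astype(int)
# grey roller extents in the gutter
m=(i.min(2)>75);k=np.zeros_like(m);k[130:163,236:396]=1
for b in blobs(m&k,100):
    lo,hi=b.min(0),b.max(0);c=ray(t,(lo+hi)/2,.07)-O;print(lo,hi,c@EX,c@EY)
E
```

```text
[236. 130.] [378. 132.] 0.16941938759804442 0.01695350408919844
[346. 135.] [391. 156.] 0.13317515488658777 -0.12133445417302237
[292. 136.] [337. 157.] 0.1334490779146196 0.000950624672076646
[241. 143.] [286. 162.] 0.12218557666972861 0.11560858658010459
```

View pics/side1.png

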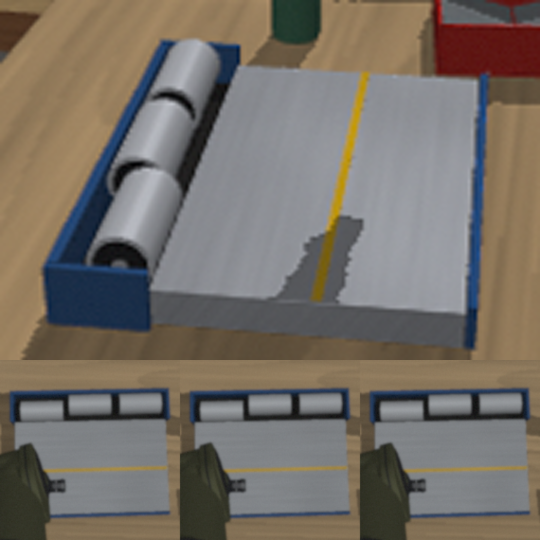

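From the pictures, rollers 1 and 2 stand freely mid-gutter at x≈0.133. Roller 3 (px 241–286, 143–162) rests against the plate edge at x≈0.122, which suggests a heavy side pulling it there. A gentle sideways nudge inside the gutter will check this: a true roller stays put, a faulty one rolls back. I'll also photograph the fingertips to get their thickness.

```bash
cat >> h.py <<'E'
def gut(t):
    i=t["img"].astype(int);m=(i.min(2)>75);k=np.zeros_like(m);k[134:163,238:396]=1
    for b in blobs(m&k,100):
        lo,hi=b.min(0),b.max(0);c=ray(t,(lo+hi)/2,.07)-O;print("  rows",lo[1],hi[1],"xy",c@EX,c@EY)
Y2=YAW+np.pi/2
E
python3 - <<'E'
from h import *
move_pose(P(.06,.1156,.12),q(Y2)); servo_line(P(.06,.1156,.061),vel=.2)
servo_line(P(.1,.1156,.061),vel=.05)
servo_line(P(.06,.1156,.061),vel=.25); gut(grab_frame("top"))
servo_line(P(-.02,.1156,.10),vel=.25)
gut(grab_frame("top"));a=grab_frame("side")["img"]
set_gripper(.07);gut(grab_frame("top"));f=grab_frame("side")
R=f["R"];u=f["intrinsics"]@(R@read_ee_pos()+f["t"]);print("depth",u[2],"px/mm",f["intrinsics"][0,0]/u[2]/1000);u=(u/u[2]).astype(int)
s=slice(u[1]-45,u[1]+25),slice(u[0]-45,u[0]+45)
cv2.imwrite("pics/tips.png",cv2.resize(np.hstack([a[s],f["img"][s]]),(720,280),interpolation=cv2.INTER_NEAREST)[:,:,::-1])
print(u,read_time_s())
E
```

```text
rows 135.0 156.0 xy 0.13317515488658777 -0.12133445417302237
  rows 136.0 157.0 xy 0.1334490779146196 0.000950624672076646
  rows 135.0 156.0 xy 0.13317515488658777 -0.12133445417302237
  rows 136.0 157.0 xy 0.1334490779146196 0.000950624672076646
  rows 143.0 162.0 xy 0.12218557666972861 0.11560858658010459
  rows 135.0 156.0 xy 0.13317515488658777 -0.12133445417302237
  rows 136.0 157.0 xy 0.1334490779146196 0.000950624672076646
  rows 143.0 162.0 xy 0.12218557666972861 0.11560858658010459
depth 1.0448637437172423 px/mm 0.46076853079627283
[313 223   1] 22.2917
```

View pics/tips.png

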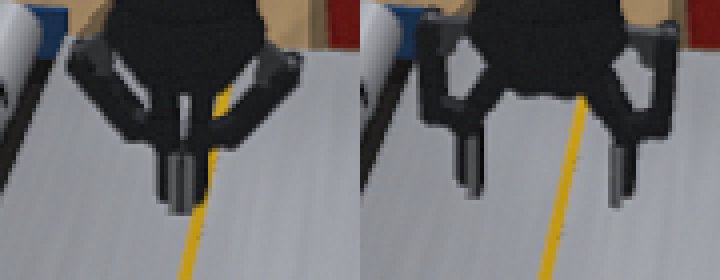

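The nudge pushed roller 3 about 8 mm and it rolled straight back to the plate edge, so it is the faulty one. The two others stand freely. The bare pad tips extend about 6 mm past the wider finger backs. That lets me grip it just above centre, clear of the blue wall, and I'll check the hold at a small lift first.

```bash
python3 - <<'E'
from h import *
x,y=.1245,.1156
set_gripper(.064)
servo_line(P(x,y,.12),vel=.25)
hit=servo_line(P(x,y,.0635),vel=.08,force_limit=8)
print("hit",hit,read_ee_pos(),read_force())
if not hit:
    set_gripper(0.0);print("gap",read_finger_gap(),read_gripper_force(),read_force())
    servo_line(P(x,y,.0865),vel=.05);dwell(.2)
    print("lift gap",read_finger_gap(),read_gripper_force(),read_force(),read_ee_pos())
    f=grab_frame("side")
    cv2.imwrite("pics/grip.png",cv2.resize(f["img"][165:285,205:385],None,fx=3,fy=3,interpolation=cv2.INTER_CUBIC)[:,:,::-1])
print(read_time_s())
E
```

```text
hit False [0.7067 0.1231 0.0639] [-0.2432  0.051   0.8899]
gap 0.04365153890672916 57.74905979633331 [-1.7761 -1.1479  5.5336]
lift gap 0.04348543450074057 57.59529411792755 [-0.4675  0.1103 -3.365 ] [0.7059 0.1228 0.0861]
25.3083
```

View pics/grip.png

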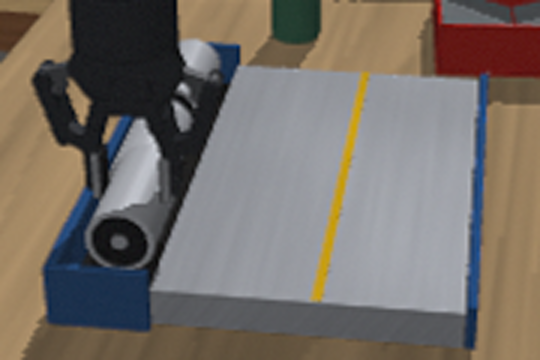

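The hold is stable at a gap of 43.6 mm and the roller's weight shows on the wrist, but the pads sit about 12 mm above centre. I'll set it back down, regrip about 5 mm lower for a more secure hold, then carry it.

```bash
python3 - <<'E'
from h import *
x,y=.1245,.1156
servo_line(P(x,y,.0637),vel=.06); set_gripper(.064); 
hit=servo_line(P(x,y,.0585),vel=.05,force_limit=6);print("hit",hit,read_ee_pos())
if hit: servo_line(read_ee_pos()+[0,0,.001],vel=.05)
set_gripper(0.0);z0=read_ee_pos()[2];print("gap",read_finger_gap(),z0)
servo_line(P(x,y,z0+.023),vel=.06);dwell(.2)
print("lift gap",read_finger_gap(),read_force(),read_time_s())
E
```

```text
hit False [0.7073 0.1233 0.0595]
gap 0.04460791793816007 0.06294771909308532
lift gap 0.04438105430972064 [ 0.5323 -0.2595 -3.9983] 27.5583
```

```bash
python3 - <<'E'
from h import *
y=Y2+np.radians(4.4)
servo_line(P(.1245,.1156,.15),vel=.1);print(read_finger_gap())
servo_line(P(.1245,.1156,.24),vel=.15);print(read_finger_gap(),read_time_s())
servo_line([.445,-.36,.24],q(y),vel=.16);print(read_finger_gap(),read_force(),read_time_s())
f=grab_frame("side");cv2.imwrite("pics/carry.png",f["img"][60:260,200:520][:,:,::-1])
E
```

```text
0.04429366318491282
0.044323463232007206 29.1
0.04437435049451683 [-0.2798 -0.3097 -4.2026] 32.6833
```

View pics/carry.png

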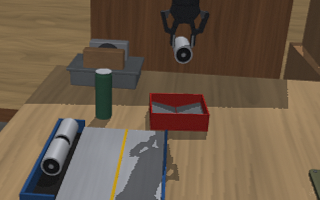

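The roller hangs level over the red tray (crop px (180,50)) and the other two lie in the gutter. Lowering it now.

```bash
python3 - <<'E'
from h import *
servo_line([.445,-.36,.09],vel=.12)
hit=servo_line([.445,-.36,.048],vel=.03,force_limit=3);print(hit,read_ee_pos(),read_finger_gap(),read_force(),read_time_s())
g=read_finger_gap()
set_gripper(g+.006);set_gripper(.066);print(read_force())
servo_line([.445,-.36,.2],vel=.15);servo_line([.33,-.2,.3],vel=.25)
f=grab_frame("top");gut(f);print(read_time_s())
np.savez("top2.npz",**f)
cv2.imwrite("pics/end.png",f["img"][100:340,100:540][:,:,::-1])
E
```

```text
True [ 0.4449 -0.36    0.0525] 0.04421252726448713 [-0.9879  0.5763  5.0259] 35.2667
[1.0546 0.5887 0.6987]
  rows 135.0 156.0 xy 0.13319900965593195 -0.12019792121831349
  rows 136.0 157.0 xy 0.1334490779146196 0.000950624672076646
38.025
```

View pics/end.png

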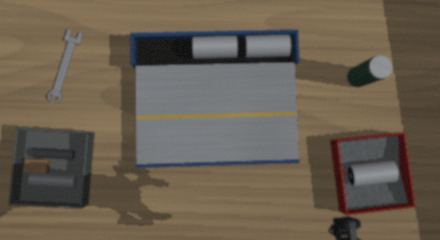

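The roller lies flat in the red tray (crop px (373,173)), two are in the gutter (215,47) and (268,46), and the wrench and can haven't moved. Handing in.

```bash
python3 -c "
from h import *
dwell(1.5);print(read_time_s());print(job_done())"
```

```text
39.525
the job is handed in; nothing more can be done
None
```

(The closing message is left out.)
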